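# Set the painted eggs on their matching pots

### The job

Set each of the four painted eggs gently on the flower pot whose collar is painted the same colour, seated in the mouth of the pot and upright with the pointed end up. Do not drop an egg or knock one over, leave the pots standing where they are, and leave the two bare brown eggs standing where they are.

Things in the scene. Friction and masses are not known exactly. Their poses are not given: they have to be found in the camera images.
- egg_blue: Painted wooden craft egg, strong blue with a thin silver garland round its upper half; loose, about 70 g. Stands upright on the table, pointed end up, on a flat foot 22 mm across: 76 mm tall, round, widest (56 mm diameter) 32 mm above its foot. Origin: centre of the foot; z axis up through the point; yaw means nothing. Eggs and pots start mingled, in any arrangement.
- egg_green: Painted wooden craft egg, leaf green with a thin silver garland round its upper half; loose, about 70 g. Stands upright on the table, pointed end up, on a flat foot 22 mm across: 76 mm tall, round, widest (56 mm diameter) 32 mm above its foot. Origin: centre of the foot; z axis up through the point; yaw means nothing. Eggs and pots start mingled, in any arrangement.
- egg_yellow: Painted wooden craft egg, bright yellow with a thin silver garland round its upper half; loose, about 70 g. Stands upright on the table, pointed end up, on a flat foot 22 mm across: 76 mm tall, round, widest (56 mm diameter) 32 mm above its foot. Origin: centre of the foot; z axis up through the point; yaw means nothing. Eggs and pots start mingled, in any arrangement.
- egg_pink: Painted wooden craft egg, deep pink (magenta) with a thin silver garland round its upper half; loose, about 70 g. Stands upright on the table, pointed end up, on a flat foot 22 mm across: 76 mm tall, round, widest (56 mm diameter) 32 mm above its foot. Origin: centre of the foot; z axis up through the point; yaw means nothing. Eggs and pots start mingled, in any arrangement.
- pot_blue: Empty clay pot, its thick collar (top 19 mm) painted strong blue, terracotta below. Loose, 160 g, upright on the table. 55 mm tall, collar 62 mm across, mouth 50 mm across, 49 mm deep. An egg lowered foot first rests on the edge of the mouth, foot 37 mm, widest part 69 mm and point 113 mm above the table; the mouth centres it. Origin: centre of the underside; z axis up; yaw means nothing.
- pot_green: Empty clay pot, its thick collar (top 19 mm) painted leaf green, terracotta below. Loose, 160 g, upright on the table. 55 mm tall, collar 62 mm across, mouth 50 mm across, 49 mm deep. An egg lowered foot first rests on the edge of the mouth, foot 37 mm, widest part 69 mm and point 113 mm above the table; the mouth centres it. Origin: centre of the underside; z axis up; yaw means nothing.
- pot_yellow: Empty clay pot, its thick collar (top 19 mm) painted bright yellow, terracotta below. Loose, 160 g, upright on the table. 55 mm tall, collar 62 mm across, mouth 50 mm across, 49 mm deep. An egg lowered foot first rests on the edge of the mouth, foot 37 mm, widest part 69 mm and point 113 mm above the table; the mouth centres it. Origin: centre of the underside; z axis up; yaw means nothing.
- pot_pink: Empty clay pot, its thick collar (top 19 mm) painted deep pink (magenta), terracotta below. Loose, 160 g, upright on the table. 55 mm tall, collar 62 mm across, mouth 50 mm across, 49 mm deep. An egg lowered foot first rests on the edge of the mouth, foot 37 mm, widest part 69 mm and point 113 mm above the table; the mouth centres it. Origin: centre of the underside; z axis up; yaw means nothing.
- bare_egg_1: Bare brown papier-mache craft egg, unpainted; loose, 50 g, same shape, size and origin (centre of the foot, z up) as the painted eggs, standing upright. Still to be painted: it stays where it is. Eggs and pots stand at least 95 mm apart between centres at the start; no other object is within 120 mm of them or taller than 155 mm near the work.
- bare_egg_2: Bare brown papier-mache craft egg, unpainted; loose, 50 g, same shape, size and origin (centre of the foot, z up) as the painted eggs, standing upright. Still to be painted: it stays where it is. Eggs and pots stand at least 95 mm apart between centres at the start; no other object is within 120 mm of them or taller than 155 mm near the work.

How it is judged:
At the end, for the whole second after the job is handed in: Each painted egg at rest in the pot of its colour: within 10 mm of the pot's axis, foot 30-48 mm above the pot's underside, leaning under 0.25 rad; pots (within 0.1 rad) and bare eggs (0.2 rad) upright and within 30 mm of their starting places (horizontal distance between egg_blue and pot_blue below 0.01 m and z of egg_blue in the frame of pot_blue between 0.03 and 0.048 m and angle between each of egg_blue, egg_green, egg_yellow, egg_pink's own z axis and vertical below 0.25 rad and linear speed of each of egg_blue, egg_green, egg_yellow, egg_pink below 0.02 m/s and angular speed of each of egg_blue, egg_green, egg_yellow, egg_pink below 0.3 rad/s and angle between each of pot_blue, pot_green, pot_yellow, pot_pink's own z axis and vertical below 0.1 rad and distance of each of pot_blue, pot_green, pot_yellow, pot_pink, bare_egg_1, bare_egg_2 from where it was at the start of the episode below 0.03 m and horizontal distance between egg_green and pot_green below 0.01 m and z of egg_green in the frame of pot_green between 0.03 and 0.048 m and horizontal distance between egg_yellow and pot_yellow below 0.01 m and z of egg_yellow in the frame of pot_yellow between 0.03 and 0.048 m and horizontal distance between egg_pink and pot_pink below 0.01 m and z of egg_pink in the frame of pot_pink between 0.03 and 0.048 m and angle between each of bare_egg_1, bare_egg_2's own z axis and vertical below 0.2 rad); the robot touches nothing.
It fails at once if the blue egg is dropped, thrown or knocked over (moving faster than 0.6 m/s while the fingers do not touch it, which is a free fall of about 18 mm, or leaning more than 60 degrees) ((linear speed of egg_blue above 0.6 m/s and contact force between egg_blue and the fingers below 0.02 N) or angle between egg_blue's own z axis and vertical above 1.05 rad).
It fails at once if the green egg is dropped, thrown or knocked over (moving faster than 0.6 m/s while the fingers do not touch it, which is a free fall of about 18 mm, or leaning more than 60 degrees) ((linear speed of egg_green above 0.6 m/s and contact force between egg_green and the fingers below 0.02 N) or angle between egg_green's own z axis and vertical above 1.05 rad).
It fails at once if the yellow egg is dropped, thrown or knocked over (moving faster than 0.6 m/s while the fingers do not touch it, which is a free fall of about 18 mm, or leaning more than 60 degrees) ((linear speed of egg_yellow above 0.6 m/s and contact force between egg_yellow and the fingers below 0.02 N) or angle between egg_yellow's own z axis and vertical above 1.05 rad).
It fails at once if the pink egg is dropped, thrown or knocked over (moving faster than 0.6 m/s while the fingers do not touch it, which is a free fall of about 18 mm, or leaning more than 60 degrees) ((linear speed of egg_pink above 0.6 m/s and contact force between egg_pink and the fingers below 0.02 N) or angle between egg_pink's own z axis and vertical above 1.05 rad).
It fails at once if a bare egg is knocked over (leaning more than 60 degrees) (angle between any of bare_egg_1, bare_egg_2's own z axis and vertical above 1.05 rad).
It also fails if it takes over 96 s, if anything falls off the work surface, if the arm or the gripper's body presses on something with over 40 N, if the wrist force passes 120 N, or if a joint passes its speed limit or range.

### The arm

A 6-joint arm with a two-finger parallel gripper is mounted at the origin on the work surface. World frame = base frame: x ahead of the robot, y to its left, z up, the work surface at z = 0. Lengths are in m, angles in rad, forces in N, time in s.
With the tool pointing down it reaches from about 0.425 to 0.95 m from the base axis. Payload 3.5 kg.
Tool frame: the origin (TCP) lies between the finger pads; the fingertips stand 22 mm ahead of it and the grasp point (between the pads) lies 3 mm ahead of it (ctrl.nose_length is the z of the fingertips in the tool frame, in m); z points along the fingers, y is the line along which they close (so a half turn about z gives the same grasp; the last joint's range is limited). The gripper opens to 85 mm and grips with 20 to 120 N. Pads are 22 mm wide; open, the fingers measure 114 mm over their backs; the gripper's body (76 mm by 85 mm) begins 54 mm behind the grasp point. The pads swing forward as they close: fully open they stand 13 mm farther back than shut.
Start: joints at [-1.373, 0.286, 1.577, -0, 1.279, -0.15], TCP at [0.23, -0.635, 0.253] pointing down, gripper open.
Joint ranges: [-2.77, 2.77], [-0.9, 2.22], [0.21, 2.48], [-1.53, 4.67], [0.24, 2.81], [-2.84, 2.84]. Speed limits (rad/s): [2.79, 2.79, 3.14, 3.14, 3.14, 3.14].

### API

Orientations are given as a unit quaternion [x, y, z, w].
In Python, from plant import ctrl gives the robot as it stands. The module is installed in compiled form; this text tells all that it offers.
- The arm moves only by the tool send_rows, never from a script. Its argument "rows" is text: rows parted by semicolons, each of 7 numbers parted by spaces: the turn, a rotation vector about the tool's x, y, z in degrees, then the shift along the tool's x, y, z in mm, then the opening, from -1 (shut) to 1 (fully open). A call has 1 to 8 rows; each row is the pose to reach, as a shift and turn from the pose commanded when the call began, along the tool's axes at that moment; what a row does not reach only later rows make up. A row lasts 1/8 s, in which the tool goes at most 62.5 mm and 10.7 degrees, less where a joint would pass 70% of its speed; a pose out of reach is approached as far as the arm can. A call with a gripper value outside its range is refused whole. The fingers move at their own pace and stop on an object; "grip_force" is the grip in N (left out, the last holds). Time passes only in rows, so rows that repeat a pose let the fingers close. It gives the time, the measured TCP pose, the force, the opening and the grip force at its end, in the units of the state.
- ctrl.get_state(): the state, without advancing time (a new reading comes with each control period).
- ctrl.read_camera(name): name is "scene" or "top"; returns a dict with "color" (480x640x3 uint8, red, green, blue), "fx", "fy", "cx", "cy" (pixels), "extrinsics" (4x4, takes a point from world to camera coordinates). Camera axes: x right, y down, z forward; pixel columns grow to the right and rows downward; lengths in m; the calibration is good to about 2 mm. A picture is of the moment at which its call begins. There is no depth.
- ctrl.sign_off(): hands the job in; it is judged then, once.
Trained networks look in a picture, given as the dict that the camera call returned (one of the last four; its "shot" number tells which), for a name from the list of things; names that differ only in an ending like _2 or _b are one class to them, and where a whole thing is asked for, a point or a joint stands for the part that bears it (a point fixed in the world has none). Each returns a list of dicts, best first, with "p" (0 to 1); they miss things now and then, are a little off and sometimes report something else, mostly with a low value. They report only what shows in the picture. A call takes as long as a camera call.
- ctrl.look_for(picture, target): "position" ([x, y, z] in m, in the coordinates of the camera as it stood for that picture, good to about 4 mm: the middle of the surface that is visible of it).
The state is a dict: "time": time; "qpos": joint angles; "dq": joint speeds; "joint_efforts": joint torques, N m; "eef_pos": TCP position; "tcp_rot": TCP orientation; "contact_force": force on the tool from outside, world axes, zero at the start; "wrist_torque": the same for the moment, N m; "opening": opening from 0.0 (shut) to 1.0 (fully open); "finger_force": force on a finger pad.
Only numpy, scipy, OpenCV 4.12 (cv2) and the standard library are available. Lean on these libraries where they do the work, as an engineer would, in place of code of your own. Each camera call takes 0.05 s, during which the arm holds its last target. There are 200 camera calls.

## Working session

There is one attempt and no reset: what is moved stays moved. The work goes in short steps, Python scripts to look and compute and a tool call to move; the robot and the scene stay as the last step left them, time stands still between calls to the robot, and variables do not carry over. Pictures are saved under pics/ and viewed, at most 14 in all, crops included, and the job is handed in when it is done.

Besides the shell and the picture viewer there is one more tool, called after "Call:" in YAML: its name, and indented under it one key for each argument. send_rows: Moves the arm, as the interface text tells. Its arguments: {"type":"object","properties":{"rows":{"type":"string"},"grip_force":{"type":"number"}},"required":["rows"]}

```bash
mkdir -p pics
cat > h.py <<'E'
import numpy as np,cv2
from plant import ctrl
names=["egg_blue","egg_green","egg_yellow","egg_pink","pot_blue","pot_green","pot_yellow","pot_pink","bare_egg_1"]
def world(pic,p):
    E=np.array(pic["extrinsics"]);return E[:3,:3].T@(np.array(p)-E[:3,3])
def cam(pic):
    E=np.array(pic["extrinsics"]);return -E[:3,:3].T@E[:3,3]
def onplane(pic,u,v,z):
    E=np.array(pic["extrinsics"]);d=E[:3,:3].T@np.array([(u-pic["cx"])/pic["fx"],(v-pic["cy"])/pic["fy"],1]);c=cam(pic)
    return c+d*(z-c[2])/d[2]
def pix(pic,w):
    E=np.array(pic["extrinsics"]);q=E[:3,:3]@np.array(w)+E[:3,3]
    return pic["fx"]*q[0]/q[2]+pic["cx"],pic["fy"]*q[1]/q[2]+pic["cy"]
E
python3 - <<'E'
from h import *
for c in("top","scene"):
    p=ctrl.read_camera(c);cv2.imwrite(f"pics/{c}0.png",p["color"][:,:,::-1]);print(c,cam(p).round(3),p["fx"])
    for n in names:
        for r in ctrl.look_for(p,n)[:3 if 'bare' in n else 2]:
            w=world(p,r["position"]);print(n,round(r["p"],2),w.round(3),np.round(pix(p,w)))
s=ctrl.get_state();print(s["tcp_rot"],s["eef_pos"],s["time"])
E
```

```text
top [ 0.463 -0.014  0.843] 474.38467094502755
egg_blue 0.63 [0.44  0.054 0.063] [279. 308.]
egg_green 0.94 [ 0.462 -0.207  0.068] [440. 290.]
egg_yellow 0.94 [ 0.46  -0.056  0.062] [346. 294.]
egg_pink 0.9 [0.452 0.203 0.065] [187. 303.]
pot_blue 0.98 [ 0.691 -0.082  0.036] [356. 160.]
pot_green 0.86 [0.564 0.143 0.042] [227. 235.]
pot_green 0.36 [ 0.46  -0.054  0.062] [345. 294.]
pot_yellow 0.68 [0.568 0.293 0.041] [140. 235.]
pot_pink 0.62 [ 0.568 -0.129  0.037] [386. 229.]
pot_pink 0.54 [0.453 0.204 0.064] [187. 302.]
bare_egg_1 0.92 [0.675 0.068 0.061] [269. 167.]
bare_egg_1 0.6 [ 0.552 -0.263  0.062] [470. 234.]
scene [ 1.186 -0.246  0.487] 513.8844318960713
egg_blue 0.72 [0.454 0.051 0.049] [328. 192.]
egg_green 0.7 [ 0.486 -0.219  0.048] [174. 233.]
egg_yellow 0.71 [ 0.479 -0.219  0.046] [174. 232.]
egg_yellow 0.65 [ 0.474 -0.063  0.05 ] [269. 209.]
egg_pink 0.98 [0.473 0.198 0.046] [407. 183.]
pot_blue 0.9 [ 0.696 -0.08   0.04 ] [304. 298.]
pot_green 0.91 [0.571 0.133 0.041] [402. 220.]
pot_yellow 0.84 [0.581 0.275 0.037] [478. 208.]
pot_yellow 0.39 [ 0.693 -0.084  0.041] [301. 297.]
pot_pink 0.84 [ 0.579 -0.131  0.038] [245. 259.]
bare_egg_1 0.92 [0.697 0.058 0.049] [398. 270.]
bare_egg_1 0.91 [ 0.576 -0.274  0.048] [143. 275.]
bare_egg_1 0.19 [ 0.578 -0.13   0.038] [246. 259.]
[9.84918665e-01 1.73017980e-01 1.51051865e-05 2.64546490e-05] [ 0.23009312 -0.63458189  0.25334394] 1.0
```

View pics/top0.png

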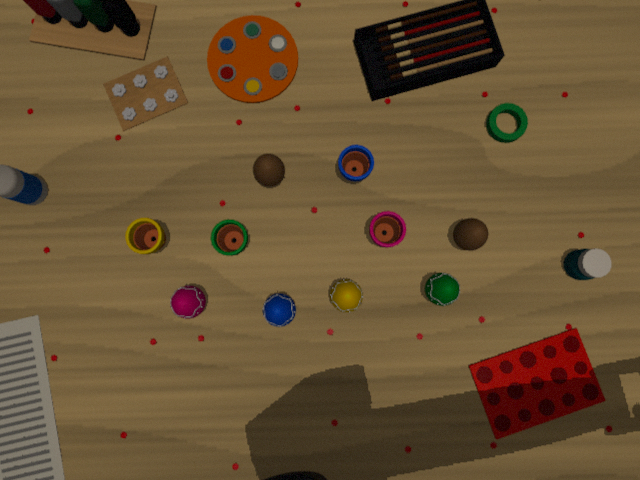

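View pics/scene0.png

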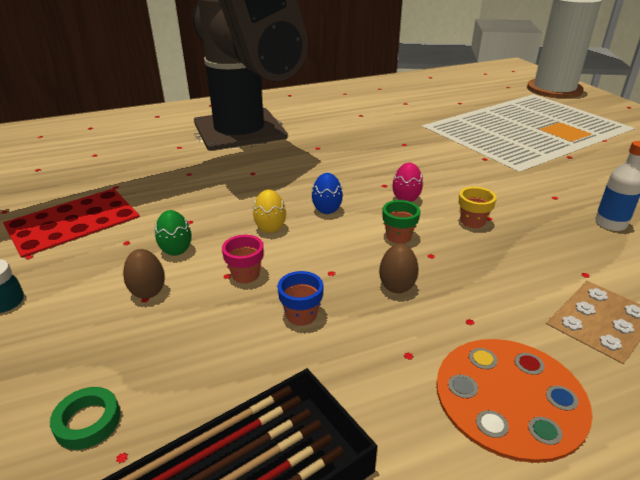

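The top view shows the four painted eggs in a row at v≈290–310. The pots with coloured collars are above them: blue (356,163), green (229,237), yellow (145,236) and pink (387,229). The bare eggs are at (269,170) and (470,234). The network's findings agree with this, apart from a few duplicates with low p. Next I'll refine the positions with colour silhouettes.

```bash
cat > loc.py <<'E'
from h import *
from scipy.optimize import least_squares
hue={"blue":(100,128),"green":(50,85),"yellow":(20,33),"pink":(145,176)}
a=np.linspace(0,2*np.pi,60)
def prof(kind,z0):
    if kind=="pot": zr=[(.036,.031),(.055,.031)]
    else: zr=[(z,.028*np.sqrt(max(0,1-((z-.032)/(.0348 if z<.032 else .044))**2))) for z in np.linspace(0,.076,20)]
    return np.array([[r*np.cos(t),r*np.sin(t),z+z0] for z,r in zr for t in a])
def cen(pts):
    m=cv2.moments(cv2.convexHull(np.float32(pts)));return np.array([m["m10"]/m["m00"],m["m01"]/m["m00"]]),m["m00"]
def find(pic,kind,col,guess,z0=0.,verbose=True):
    P=prof(kind,z0);hsv=cv2.cvtColor(pic["color"],cv2.COLOR_RGB2HSV)
    lo,hi=hue[col];M=cv2.inRange(hsv,(lo,120,50),(hi,255,255))
    pj=lambda xy:np.array([pix(pic,q+[xy[0],xy[1],0]) for q in P])
    c0,_=cen(pj(guess));n,L,S,C=cv2.connectedComponentsWithStats(M)
    k=[i for i in range(1,n) if S[i,4]>25 and np.hypot(*(C[i]-c0))<22]
    if not k:return None
    ys,xs=np.nonzero(np.isin(L,k));c,A=cen(np.c_[xs,ys])
    r=least_squares(lambda xy:cen(pj(xy))[0]-c,guess,diff_step=1e-3).x
    return r,A/cen(pj(r))[1]
E
python3 - <<'E'
from loc import *
G={"egg":{"blue":(.445,.055),"green":(.467,-.21),"yellow":(.465,-.058),"pink":(.458,.203)},"pot":{"blue":(.69,-.082),"green":(.566,.14),"yellow":(.573,.287),"pink":(.572,-.13)}}
pt=ctrl.read_camera("top");ps=ctrl.read_camera("scene")
for k in G:
    for c in G[k]:
        for p in(pt,ps):
            r=find(p,k,c,G[k][c]);print(k,c,None if r is None else (r[0].round(4),round(r[1],2)))
E
```

```text
egg blue (array([0.4344, 0.0584]), 0.71)
egg blue (array([0.437 , 0.0555]), 0.9)
egg green (array([ 0.4639, -0.2239]), 0.62)
egg green (array([ 0.4649, -0.2201]), 0.9)
egg yellow (array([ 0.4579, -0.0558]), 1.15)
egg yellow (array([ 0.4576, -0.0579]), 1.02)
egg pink (array([0.4531, 0.2104]), 0.87)
egg pink (array([0.4533, 0.2101]), 0.88)
pot blue (array([ 0.6838, -0.08  ]), 0.87)
pot blue (array([ 0.6829, -0.0812]), 0.89)
pot green (array([0.5604, 0.1388]), 0.86)
pot green (array([0.5594, 0.1372]), 0.86)
pot yellow (array([0.5645, 0.2806]), 1.18)
pot yellow (array([0.5647, 0.2815]), 0.98)
pot pink (array([ 0.5672, -0.1292]), 0.91)
pot pink (array([ 0.5664, -0.1307]), 0.88)
```

```bash
sed -i 's/(lo,120,50)/(lo,100,V)/; s/verbose=True/V=22/' loc.py
python3 - <<'E'
from loc import *
G={"egg":{"blue":(.436,.055),"green":(.464,-.22),"yellow":(.458,-.057),"pink":(.453,.21)},"pot":{"blue":(.684,-.081),"green":(.56,.138)}}
pt=ctrl.read_camera("top");ps=ctrl.read_camera("scene")
for k in G:
    for c in G[k]:
        for p in(pt,ps):
            r=find(p,k,c,G[k][c],V=22 if c!="yellow" else 80);print(k,c,None if r is None else (r[0].round(4),round(r[1],2)))
E
```

```text
egg blue (array([0.4358, 0.0577]), 0.77)
egg blue (array([0.4372, 0.0555]), 0.91)
egg green (array([ 0.4639, -0.2182]), 0.87)
egg green (array([ 0.4649, -0.2201]), 0.91)
egg yellow (array([ 0.4503, -0.0638]), 1.42)
egg yellow (array([ 0.4573, -0.0577]), 1.04)
egg pink (array([0.4538, 0.2105]), 0.9)
egg pink (array([0.4532, 0.2101]), 0.88)
pot blue (array([ 0.6836, -0.0798]), 0.89)
pot blue (array([ 0.6829, -0.0812]), 0.89)
pot green (array([0.5602, 0.1383]), 0.88)
pot green (array([0.5594, 0.1372]), 0.87)
```

Call:
send_rows:
  rows: "0 0 5 25 -20 5 1; 0 0 10 70 -60 12 1; 0 0 15 120 -104 20 1; 0 0 19.9 170 -147 28 1; 0 0 19.9 220 -190 36 1; 0 0 19.9 270 -233 44 1; 0 0 19.9 318 -275 50 1; 0 0 19.9 363 -314 53 1"
  grip_force: 30

```text
time: 2.2
eef_pos: [0.4577, -0.2269, 0.2013]
tcp_rot: [1.0, 0.0, 0.0, 0.0]
contact_force: [0.8, -0.3, 0.7]
opening: 1.004
finger_force: 0.0
```

Call:
send_rows:
  rows: "0 0 0 0 3 5 1; 0 0 0 0 3 20 1; 0 0 0 0 3 45 1; 0 0 0 0 3 70 1; 0 0 0 0 3 90 1; 0 0 0 0 3 97 1; 0 0 0 0 3 97 1"

```text
time: 3.08
eef_pos: [0.4563, -0.2326, 0.1037]
tcp_rot: [1.0, -0.001, -0.001, -0.0]
contact_force: [0.8, -0.1, -0.3]
opening: 0.996
finger_force: 0.0
```

Call:
send_rows:
  rows: "0 0 0 4 -7 0 1; 0 0 0 8 -13.5 0 1; 0 0 0 8 -13.5 10 1; 0 0 0 8 -13.5 25 1; 0 0 0 8 -13.5 42 1; 0 0 0 8 -13.5 55 1; 0 0 0 8 -13.5 60 1; 0 0 0 8 -13.5 60 1"

```text
time: 4.08
eef_pos: [0.4648, -0.2182, 0.0437]
tcp_rot: [1.0, 0.0, -0.0, -0.0]
contact_force: [-0.3, 0.0, -0.1]
opening: 1.001
finger_force: 0.0
```

Run:
```python
from loc import *
p=ctrl.read_camera("scene");s=ctrl.get_state();print(s["eef_pos"],s["contact_force"])
print(find(p,"egg","green",(.4645,-.219)))
cv2.imwrite("pics/s1.png",cv2.resize(p["color"][170:310,90:310,::-1],None,fx=3,fy=3))
```

```text
[ 0.46518886 -0.21841889  0.04429049] [-0.50822047 -0.57259425 -0.00865173]
(array([ 0.46524963, -0.22030639]), 0.9068500486871722)
```

View pics/s1.png

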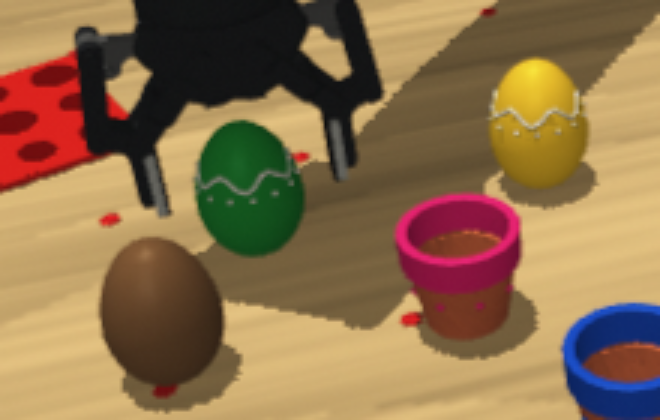

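Call:
send_rows:
  rows: "0 0 0 0 0 3 1; 0 0 0 0 0 3 0.2; 0 0 0 0 0 3 0; 0 0 0 0 0 3 -1; 0 0 0 0 0 3 -1; 0 0 0 0 0 3 -1; 0 0 0 0 0 3 -1"
  grip_force: 30

```text
time: 5.0
eef_pos: [0.4654, -0.2184, 0.0418]
tcp_rot: [1.0, 0.0, 0.0, 0.0]
contact_force: [-0.4, 0.8, 6.2]
opening: 0.631
finger_force: 31.9
```

Call:
send_rows:
  rows: "0 0 0 0 0 -2 -1; 0 0 0 0 0 -6 -1; 0 0 0 0 0 -12 -1; 0 0 0 0 0 -20 -1; 0 0 0 0 0 -20 -1"

```text
time: 5.62
eef_pos: [0.4657, -0.2187, 0.0623]
tcp_rot: [1.0, 0.0, 0.001, 0.001]
contact_force: [-0.2, 0.8, -0.3]
opening: 0.629
finger_force: 31.6
```

Run:
```python
from loc import *
p=ctrl.read_camera("scene");s=ctrl.get_state();print(s["eef_pos"],s["contact_force"],s["opening"],s["finger_force"])
cv2.imwrite("pics/s2.png",cv2.resize(p["color"][150:290,90:310,::-1],None,fx=3,fy=3))
```

```text
[ 0.46537221 -0.21853052  0.06189102] [ 0.0835254  -0.643428   -1.68844371] 0.6219485719486502 31.612945115102775
```

View pics/s2.png

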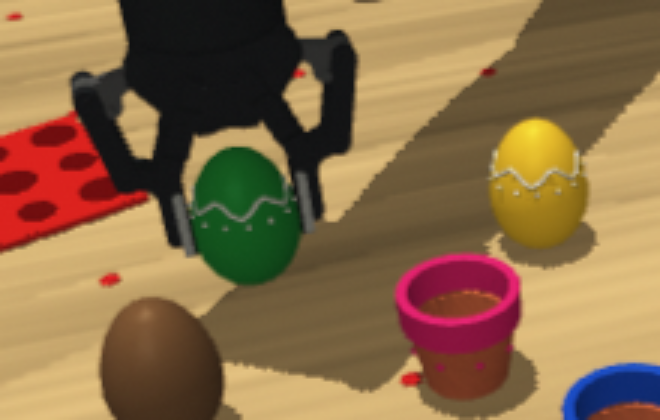

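Call:
send_rows:
  rows: "0 0 0 0 0 -15 -1; 0 0 0 0 0 -40 -1; 0 0 0 2 -8 -65 -1; 0 0 0 8 -30 -82 -1; 0 0 0 17 -65 -88 -1; 0 0 0 28 -105 -88 -1; 0 0 0 39 -147 -88 -1; 0 0 0 50 -189 -88 -1"

```text
time: 6.68
eef_pos: [0.5153, -0.028, 0.1503]
tcp_rot: [1.0, 0.0, 0.001, 0.0]
contact_force: [-0.1, -0.6, -0.6]
opening: 0.629
finger_force: 31.8
```

Call:
send_rows:
  rows: "0 0 0 11 -42 0 -1; 0 0 0 21 -80 0 -1; 0 0 0 30 -115 0 -1; 0 0 0 38 -143 0 -1; 0 0 0 42 -160 0 -1; 0 0 0 44.5 -167.5 0 -1; 0 0 0 44.5 -167.5 0 -1; 0 0 0 44.5 -167.5 0 -1"

```text
time: 7.68
eef_pos: [0.5592, 0.1375, 0.1492]
tcp_rot: [1.0, -0.0, -0.0, 0.0]
contact_force: [-0.2, 0.6, -0.6]
opening: 0.631
finger_force: 31.8
```

```bash
cat > chk.py <<'E'
import sys
from loc import *
# held egg colour c: position in scene view, at foot z = TCP z - .041; and pot
c=sys.argv[1];dz=float(sys.argv[2]) if len(sys.argv)>2 else .041
s=ctrl.get_state();e=s["eef_pos"];print("tcp",np.round(e,4),"F",np.round(s["contact_force"],1),"op",round(s["opening"],3))
p=ctrl.read_camera("scene")
P={"blue":(.6833,-.0805),"green":(.5598,.138),"yellow":(.5646,.281),"pink":(.567,-.13)}
print("pot",find(p,"pot",c,P[c]))
for z in (-.005,0,.005):
    r=find(p,"egg",c,e[:2],e[2]-dz+z,V=22 if c!="yellow" else 80);print("egg@",round(z,3),r)
u,v=map(int,pix(p,e));cv2.imwrite(f"pics/{c}{s['time']:.1f}.png",cv2.resize(p["color"][max(0,v-80):v+120,max(0,u-100):u+100,::-1],None,fx=2.5,fy=2.5))
print(f"pics/{c}{s['time']:.1f}.png")
E
python3 chk.py green
```

```text
tcp [0.5592 0.1375 0.1492] F [-0.2  0.6 -0.6] op 0.631
pot (array([0.55953409, 0.13720149]), 0.8641237111403721)
egg@ -0.005 (array([0.55131222, 0.14371914]), 0.8888905997975205)
egg@ 0 (array([0.56045724, 0.13809069]), 0.8634375338968707)
egg@ 0.005 (array([0.56960281, 0.13246186]), 0.8383521297027028)
pics/green7.7.png
```

Call:
send_rows:
  rows: "0 0 0 0 0 8 -1; 0 0 0 0 0 24 -1; 0 0 0 0 0 42 -1; 0 0 0 0 0 56 -1; 0 0 0 0 0 64 -1; 0 0 0 0 0 68 -1; 0 0 0 0 0 70 -1; 0 0 0 0 0 70 -1"

```text
time: 8.72
eef_pos: [0.56, 0.1383, 0.08]
tcp_rot: [1.0, 0.0, 0.001, 0.0]
contact_force: [0.1, -0.3, -0.2]
opening: 0.631
finger_force: 31.9
```

```bash
python3 chk.py green
```

```text
tcp [0.56   0.1383 0.08  ] F [ 0.1 -0.3 -0.2] op 0.631
pot (array([0.55029828, 0.14576921]), 1.0905515805542043)
egg@ -0.005 (array([0.56725193, 0.13421252]), 1.1562285859760217)
egg@ 0 (array([0.57468062, 0.12963667]), 1.1285980574057686)
egg@ 0.005 (array([0.58210954, 0.12506061]), 1.1013008354522988)
pics/green8.7.png
```

```bash
mv pics/green8*.png pics/gr.png; ls pics
```

```text
gr.png
green7.7.png
s1.png
s2.png
scene0.png
top0.png
```

View pics/gr.png

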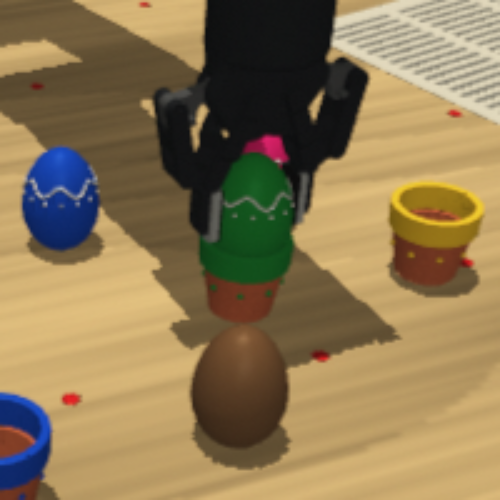

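The green egg is in the mouth of the green pot, centred at about (245,220) in the crop. No contact force shows yet, so I'll lower it a little further until it touches.

Call:
send_rows:
  rows: "0 0 0 0 0 1 -1; 0 0 0 0 0 1.5 -1; 0 0 0 0 0 2 -1; 0 0 0 0 0 2 -1"

```text
time: 9.28
eef_pos: [0.5609, 0.1381, 0.0792]
tcp_rot: [1.0, 0.0, 0.002, 0.0]
contact_force: [1.4, -2.6, 6.2]
opening: 0.63
finger_force: 32.3
```

Call:
send_rows:
  rows: "0 0 0 0 0 0 0.3; 0 0 0 0 0 0 0.4; 0 0 0 0 0 0 0.5; 0 0 0 0 0 0 0.7; 0 0 0 0 0 -2 0.8; 0 0 0 0 0 -15 0.8; 0 0 0 0 0 -40 0.8; 0 0 0 0 0 -75 0.8"

```text
time: 10.28
eef_pos: [0.5588, 0.1383, 0.153]
tcp_rot: [1.0, 0.0, -0.001, 0.0]
contact_force: [-0.4, -0.1, -0.5]
opening: 0.9
finger_force: 0.0
```

Run:
```python
from loc import *
p=ctrl.read_camera("scene");s=ctrl.get_state();print(s["eef_pos"],s["contact_force"],s["opening"])
for z in (.03,.037,.044):print(find(p,"egg","green",(.56,.138),z))
cv2.imwrite("pics/g2.png",cv2.resize(p["color"][120:300,280:520,::-1],None,fx=3,fy=3))
for c,g in(("pink",(.4535,.2103)),("blue",(.4365,.056)),("yellow",(.4577,-.057))):print(c,find(p,"egg",c,g,V=22 if c!="yellow" else 80))
```

```text
[0.56229903 0.13865649 0.15943322] [1.98808531 1.26109405 2.87414851] 0.8978401228488644
(array([0.56215198, 0.13550693]), 1.2052768594012297)
(array([0.57253833, 0.12914007]), 1.165429231479682)
(array([0.5829252 , 0.12277282]), 1.1262482421267914)
pink (array([0.4320243 , 0.22768258]), 0.5022541636422274)
blue (array([0.43707878, 0.05580334]), 0.9228313982663399)
yellow (array([ 0.45840129, -0.05647097]), 1.1758885329066702)
```

View pics/g2.png

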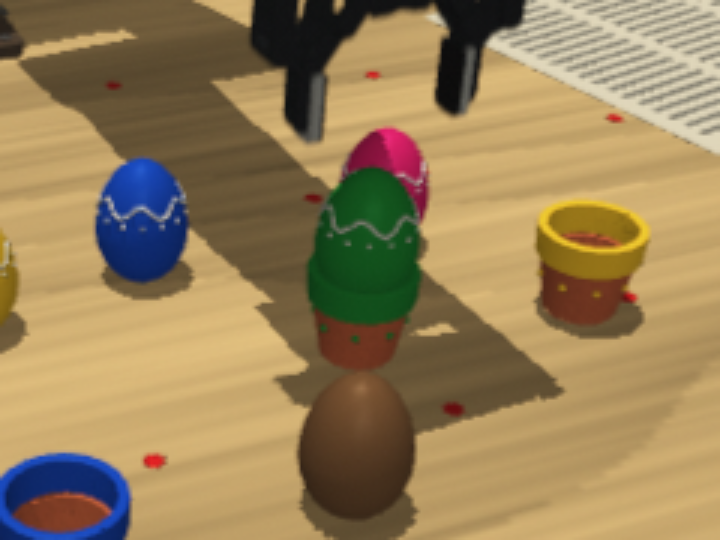

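The green egg is seated upright at about (365,240) in the crop, and its neighbours are untouched. Blue is next.

Call:
send_rows:
  rows: "0 0 0 -10 7 -4 1; 0 0 0 -35 23 -4 1; 0 0 0 -65 43 -4 1; 0 0 0 -95 63 0 1; 0 0 0 -115 77 20 1; 0 0 0 -123 82 40 1; 0 0 0 -123 82 48 1; 0 0 0 -123 82 48 1"

```text
time: 11.32
eef_pos: [0.4358, 0.0563, 0.1036]
tcp_rot: [1.0, 0.0, -0.001, -0.0]
contact_force: [0.1, -0.4, -0.3]
opening: 1.002
finger_force: 0.0
```

Call:
send_rows:
  rows: "0 0 0 0 0 0 1; 0 0 0 0 0 0 1"

```text
time: 11.58
eef_pos: [0.4372, 0.0564, 0.105]
tcp_rot: [1.0, 0.0, 0.001, 0.0]
contact_force: [0.3, -0.3, -0.0]
opening: 0.997
finger_force: 0.0
```

Call:
send_rows:
  rows: "0 0 0 0 0 8 1; 0 0 0 0 0 22 1; 0 0 0 0 0 38 1; 0 0 0 0 0 52 1; 0 0 0 0 0 61 1; 0 0 0 0 0 63 1; 0 0 0 0 0 63 0.8; 0 0 0 0 0 63 0.5"

```text
time: 12.58
eef_pos: [0.4369, 0.0562, 0.0418]
tcp_rot: [1.0, 0.0, 0.001, 0.0]
contact_force: [-0.3, 0.7, -0.1]
opening: 0.752
finger_force: 0.0
```

Call:
send_rows:
  rows: "0 0 0 0 0 0 0.3; 0 0 0 0 0 0 -1; 0 0 0 0 0 0 -1; 0 0 0 0 0 0 -1; 0 0 0 0 0 0 -1"

```text
time: 13.2
eef_pos: [0.4372, 0.0562, 0.0421]
tcp_rot: [1.0, 0.0, 0.001, 0.0]
contact_force: [-0.7, 0.5, 5.1]
opening: 0.63
finger_force: 32.1
```

Call:
send_rows:
  rows: "0 0 0 0 0 -3 -1; 0 0 0 0 0 -15 -1; 0 0 0 0 0 -40 -1; 0 0 0 4 2 -70 -1; 0 0 0 20 11 -94 -1; 0 0 0 48 27 -106 -1; 0 0 0 84 47 -108 -1; 0 0 0 120 67 -108 -1"

```text
time: 14.2
eef_pos: [0.5575, -0.0113, 0.1503]
tcp_rot: [1.0, 0.0, 0.001, 0.0]
contact_force: [-0.1, 0.3, 0.5]
opening: 0.632
finger_force: 31.8
```

Call:
send_rows:
  rows: "0 0 0 36 20 0 -1; 0 0 0 70 39 0 -1; 0 0 0 98 54 0 -1; 0 0 0 116 64 0 -1; 0 0 0 124 68.5 0 -1; 0 0 0 126 69.5 0 -1; 0 0 0 126 69.5 0 -1; 0 0 0 126 69.5 0 -1"

```text
time: 15.2
eef_pos: [0.6819, -0.0796, 0.1493]
tcp_rot: [1.0, 0.0, -0.0, -0.0]
contact_force: [-0.1, 0.2, 0.1]
opening: 0.63
finger_force: 31.7
```

```bash
python3 chk.py blue .0415
```

```text
tcp [ 0.6819 -0.0796  0.1493] F [-0.1  0.2  0.1] op 0.63
pot (array([ 0.68306217, -0.08098075]), 0.8911849978475036)
egg@ -0.005 (array([ 0.6760322 , -0.07733054]), 0.9444054649683853)
egg@ 0 (array([ 0.68337159, -0.07976422]), 0.9173544144922593)
egg@ 0.005 (array([ 0.69071141, -0.08219803]), 0.8906954198865646)
pics/blue15.2.png
```

Call:
send_rows:
  rows: "0 0 0 0 1 8 -1; 0 0 0 0 1 24 -1; 0 0 0 0 1 42 -1; 0 0 0 0 1 56 -1; 0 0 0 0 1 64 -1; 0 0 0 0 1 68 -1; 0 0 0 0 1 70 -1; 0 0 0 0 1 70.5 -1"

```text
time: 16.25
eef_pos: [0.6833, -0.0812, 0.0799]
tcp_rot: [1.0, 0.0, 0.001, 0.0]
contact_force: [0.2, -0.2, 2.5]
opening: 0.628
finger_force: 32.0
```

Call:
send_rows:
  rows: "0 0 0 0 0 0.5 -1; 0 0 0 0 0 0.9 -1; 0 0 0 0 0 0.9 -1"

```text
time: 16.62
eef_pos: [0.6833, -0.0811, 0.0795]
tcp_rot: [1.0, 0.0, 0.001, 0.0]
contact_force: [0.1, 1.2, 4.6]
opening: 0.632
finger_force: 32.3
```

Call:
send_rows:
  rows: "0 0 0 0 0 0 0.3; 0 0 0 0 0 0 0.4; 0 0 0 0 0 0 0.5; 0 0 0 0 0 0 0.7; 0 0 0 0 0 -2 0.8; 0 0 0 0 0 -15 0.8; 0 0 0 0 0 -40 0.8; 0 0 0 0 0 -75 0.8"

```text
time: 17.62
eef_pos: [0.682, -0.081, 0.1535]
tcp_rot: [1.0, 0.0, -0.001, -0.0]
contact_force: [0.5, -0.3, -0.2]
opening: 0.903
finger_force: 0.0
```

Call:
send_rows:
  rows: "0 0 0 -10 -1 -8 0.8; 0 0 0 -40 -4 -8 1; 0 0 0 -80 -8 -8 1; 0 0 0 -125 -13 -8 1; 0 0 0 -170 -18 -4 1; 0 0 0 -205 -22 15 1; 0 0 0 -222 -24 40 1; 0 0 0 -225 -24 50 1"

```text
time: 18.62
eef_pos: [0.4547, -0.0564, 0.1008]
tcp_rot: [1.0, 0.0, -0.002, -0.001]
contact_force: [-0.2, 0.7, -0.6]
opening: 1.0
finger_force: 0.0
```

Run:
```python
from loc import *
p=ctrl.read_camera("scene");ps=ctrl.read_camera("top");s=ctrl.get_state();print(s["eef_pos"],s["contact_force"],s["opening"])
print(find(p,"egg","yellow",(.4577,-.057),V=80))
for c in("pink","yellow"): print(find(p,"pot",c,{"pink":(.567,-.13),"yellow":(.5646,.281)}[c],V=80))
cv2.imwrite("pics/b2.png",cv2.resize(p["color"][160:340,120:360,::-1],None,fx=3,fy=3))
```

```text
[ 0.45640231 -0.05694655  0.10168104] [0.17429347 0.02987539 0.27033783] 0.9999096790006383
(array([ 0.45786808, -0.05818068]), 1.0278964222598908)
(array([ 0.56639607, -0.13039095]), 0.890760203254196)
(array([0.56020086, 0.28386869]), 1.210212506435892)
```

View pics/b2.png

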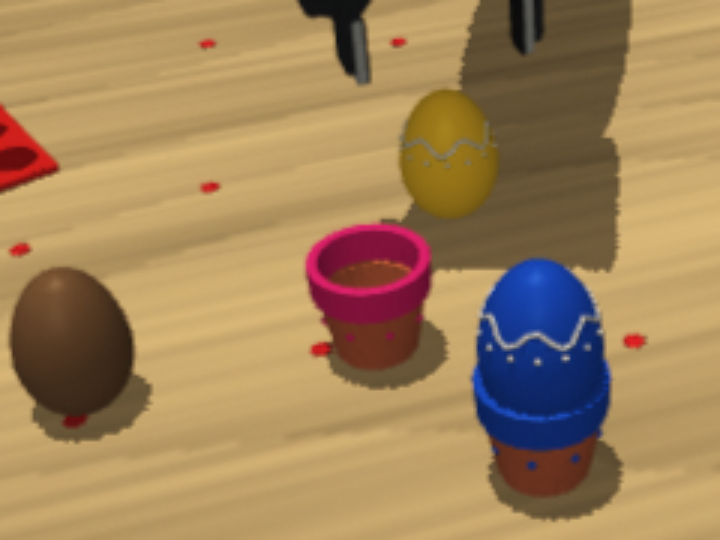

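The blue egg is seated upright at about (540,350) in the crop. The yellow egg stands under the open gripper at (448,155).

Call:
send_rows:
  rows: "0 0 0 1 0.5 5 1; 0 0 0 1 0.5 16 1; 0 0 0 1 0.5 32 1; 0 0 0 1 0.5 48 1; 0 0 0 1 0.5 58 1; 0 0 0 1 0.5 60 1; 0 0 0 1 0.5 60 0.8; 0 0 0 1 0.5 60 0.5"

```text
time: 19.73
eef_pos: [0.4589, -0.0579, 0.0434]
tcp_rot: [1.0, 0.0, 0.001, 0.0]
contact_force: [-0.4, 0.0, 0.1]
opening: 0.755
finger_force: 0.0
```

Call:
send_rows:
  rows: "0 0 0 0 0 0 0.3; 0 0 0 0 0 0 -1; 0 0 0 0 0 0 -1; 0 0 0 0 0 0 -1; 0 0 0 0 0 0 -1"

```text
time: 20.35
eef_pos: [0.4593, -0.058, 0.0439]
tcp_rot: [1.0, 0.0, 0.001, 0.0]
contact_force: [-1.4, 1.1, 5.7]
opening: 0.628
finger_force: 32.1
```

Call:
send_rows:
  rows: "0 0 0 0 0 -3 -1; 0 0 0 0 0 -15 -1; 0 0 0 0 0 -40 -1; 0 0 0 0 0 -75 -1; 0 0 0 3 -9 -108 -1; 0 0 0 11 -34 -130 -1; 0 0 0 22 -72 -141 -1; 0 0 0 35 -112 -141 -1"

```text
time: 21.35
eef_pos: [0.4943, 0.0551, 0.1859]
tcp_rot: [1.0, -0.0, 0.002, 0.0]
contact_force: [0.7, 0.5, -0.5]
opening: 0.632
finger_force: 31.8
```

Call:
send_rows:
  rows: "0 0 0 13 -42 0 -1; 0 0 0 26 -84 0 -1; 0 0 0 39 -126 0 -1; 0 0 0 51 -164 0 -1; 0 0 0 61 -195 0 -1; 0 0 0 68 -217 0 -1; 0 0 0 70.5 -227 0 -1; 0 0 0 70.5 -227 0 -1"

```text
time: 22.35
eef_pos: [0.5635, 0.2814, 0.1838]
tcp_rot: [1.0, 0.001, -0.0, 0.0]
contact_force: [0.5, -0.4, -1.5]
opening: 0.627
finger_force: 31.8
```

Call:
send_rows:
  rows: "0 0 0 0 0 5 -1; 0 0 0 0 0 15 -1; 0 0 0 0 0 25 -1; 0 0 0 0 0 32 -1; 0 0 0 0 0 35 -1; 0 0 0 0 0 35 -1; 0 0 0 0 0 35 -1"

```text
time: 23.22
eef_pos: [0.5641, 0.2814, 0.1493]
tcp_rot: [1.0, 0.0, 0.0, -0.0]
contact_force: [-0.2, 0.2, -0.8]
opening: 0.631
finger_force: 31.8
```

```bash
sed -i 's/find(p,"pot",c,P\[c\])/find(p,"pot",c,P[c],V=80)/' chk.py; python3 chk.py yellow .0437
```

```text
tcp [0.5641 0.2814 0.1493] F [-0.2  0.2 -0.8] op 0.631
pot (array([0.55628443, 0.28671331]), 1.3342242254243992)
egg@ -0.005 (array([0.56022495, 0.28506597]), 0.9442681155581327)
egg@ 0 (array([0.56917249, 0.27745444]), 0.9174328154273359)
egg@ 0.005 (array([0.57812048, 0.26984239]), 0.8909832649915596)
pics/yellow23.2.png
```

Call:
send_rows:
  rows: "0 0 0 0 0 8 -1; 0 0 0 0 0 24 -1; 0 0 0 0 0 42 -1; 0 0 0 0 0 56 -1; 0 0 0 0 0 63 -1; 0 0 0 0 0 66 -1; 0 0 0 0 0 67 -1; 0 0 0 0 0 67 -1"

```text
time: 24.28
eef_pos: [0.5643, 0.2814, 0.0827]
tcp_rot: [1.0, 0.0, 0.001, -0.0]
contact_force: [-0.3, 0.4, 1.7]
opening: 0.629
finger_force: 31.9
```

Call:
send_rows:
  rows: "0 0 0 0 0 0.5 -1; 0 0 0 0 0 0.5 -1"

```text
time: 24.52
eef_pos: [0.5646, 0.2815, 0.0824]
tcp_rot: [1.0, 0.0, 0.001, -0.0]
contact_force: [1.3, -0.3, 4.4]
opening: 0.629
finger_force: 32.2
```

Call:
send_rows:
  rows: "0 0 0 0 0 0 0.3; 0 0 0 0 0 0 0.4; 0 0 0 0 0 0 0.5; 0 0 0 0 0 0 0.7; 0 0 0 0 0 -2 0.8; 0 0 0 0 0 -15 0.8; 0 0 0 0 0 -40 0.8; 0 0 0 0 0 -75 0.8"

```text
time: 25.52
eef_pos: [0.5633, 0.2811, 0.1571]
tcp_rot: [1.0, 0.0, -0.001, 0.0]
contact_force: [0.0, 0.7, 0.5]
opening: 0.9
finger_force: 0.0
```

Call:
send_rows:
  rows: "0 0 0 -10 7 -8 0.8; 0 0 0 -33 21 -8 1; 0 0 0 -62 40 -4 1; 0 0 0 -88 56 5 1; 0 0 0 -105 67 25 1; 0 0 0 -111 71 42 1; 0 0 0 -111 71 52 1; 0 0 0 -111 71 52 1"

```text
time: 26.52
eef_pos: [0.4528, 0.2103, 0.1035]
tcp_rot: [1.0, 0.0, -0.001, 0.0]
contact_force: [0.5, 0.1, 1.0]
opening: 1.001
finger_force: 0.0
```

Run:
```python
from loc import *
p=ctrl.read_camera("scene");s=ctrl.get_state();print(s["eef_pos"],s["contact_force"],s["opening"])
print(find(p,"egg","pink",(.4535,.2103)))
cv2.imwrite("pics/y2.png",cv2.resize(p["color"][120:300,330:570,::-1],None,fx=3,fy=3))
```

```text
[0.45344632 0.21047847 0.10429553] [0.50886484 0.70619179 0.50458827] 0.9988256657959045
(array([0.43246568, 0.22812989]), 0.49718293262639296)
```

View pics/y2.png

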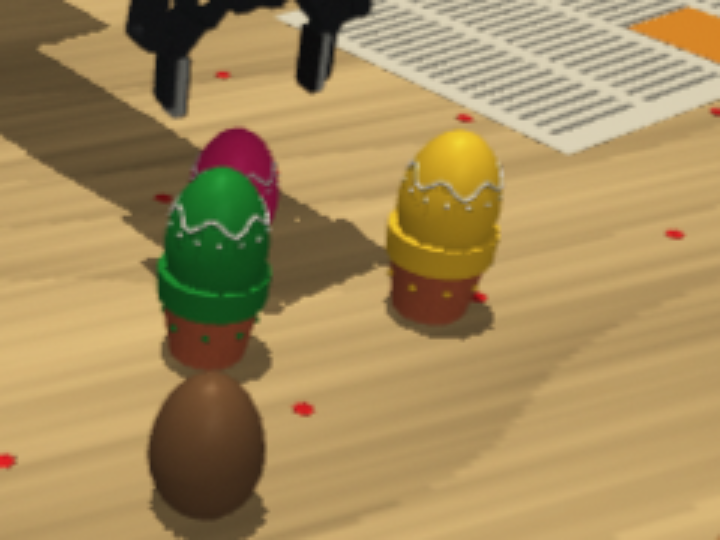

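The yellow egg is seated in line with its pot at about (445,200). The green egg is still fine, and the gripper is over the pink egg.

Call:
send_rows:
  rows: "0 0 0 0 0 5 1; 0 0 0 0 0 18 1; 0 0 0 0 0 36 1; 0 0 0 0 0 52 1; 0 0 0 0 0 60 1; 0 0 0 0 0 62 1; 0 0 0 0 0 62 0.8; 0 0 0 0 0 62 0.5"

```text
time: 27.58
eef_pos: [0.4534, 0.2104, 0.043]
tcp_rot: [1.0, 0.0, 0.001, -0.0]
contact_force: [0.8, 1.2, -0.0]
opening: 0.755
finger_force: 0.0
```

Call:
send_rows:
  rows: "0 0 0 0 0 0 0.3; 0 0 0 0 0 0 -1; 0 0 0 0 0 0 -1; 0 0 0 0 0 0 -1; 0 0 0 0 0 0 -1"

```text
time: 28.2
eef_pos: [0.4537, 0.2104, 0.0433]
tcp_rot: [1.0, 0.0, 0.001, -0.0]
contact_force: [0.1, -0.7, 6.5]
opening: 0.626
finger_force: 32.2
```

Call:
send_rows:
  rows: "0 0 0 0 0 -3 -1; 0 0 0 0 0 -15 -1; 0 0 0 0 0 -40 -1; 0 0 0 0 0 -75 -1; 0 0 0 3 9 -108 -1; 0 0 0 11 34 -130 -1; 0 0 0 24 72 -141 -1; 0 0 0 37 112 -141 -1"

```text
time: 29.2
eef_pos: [0.4906, 0.0975, 0.1853]
tcp_rot: [1.0, 0.001, 0.002, -0.0]
contact_force: [-0.1, 0.7, -0.5]
opening: 0.632
finger_force: 31.8
```

Call:
send_rows:
  rows: "0 0 0 14 42 0 -1; 0 0 0 28 84 0 -1; 0 0 0 42 126 0 -1; 0 0 0 55 165 0 -1; 0 0 0 65 197 0 -1; 0 0 0 73 219 0 -1; 0 0 0 76.5 228.5 0 -1; 0 0 0 76.5 228.5 0 -1"

```text
time: 30.2
eef_pos: [0.5664, -0.13, 0.1832]
tcp_rot: [1.0, 0.0, -0.0, -0.0]
contact_force: [-0.4, -0.4, -1.8]
opening: 0.63
finger_force: 31.8
```

Call:
send_rows:
  rows: "0 0 0 0 0 5 -1; 0 0 0 0 0 15 -1; 0 0 0 0 0 25 -1; 0 0 0 0 0 32 -1; 0 0 0 0 0 35 -1; 0 0 0 0 0 35 -1; 0 0 0 0 0 35 -1"

```text
time: 31.08
eef_pos: [0.5668, -0.1304, 0.1488]
tcp_rot: [1.0, 0.0, 0.0, 0.0]
contact_force: [0.1, 0.9, -0.9]
opening: 0.628
finger_force: 31.8
```

```bash
python3 chk.py pink .043
```

```text
tcp [ 0.5668 -0.1304  0.1488] F [ 0.1  0.9 -0.9] op 0.628
pot (array([ 0.56665023, -0.13064762]), 0.8790822741049668)
egg@ -0.005 (array([ 0.56012864, -0.128996  ]), 0.9533067798186582)
egg@ 0 (array([ 0.5690882 , -0.13067351]), 0.9261814536481894)
egg@ 0.005 (array([ 0.57804839, -0.1323511 ]), 0.8994451615650081)
pics/pink31.1.png
```

Call:
send_rows:
  rows: "0 0 0 0 0 8 -1; 0 0 0 0 0 24 -1; 0 0 0 0 0 42 -1; 0 0 0 0 0 56 -1; 0 0 0 0 0 63 -1; 0 0 0 0 0 66 -1; 0 0 0 0 0 67 -1; 0 0 0 0 0 67.5 -1"

```text
time: 32.12
eef_pos: [0.5668, -0.1303, 0.0815]
tcp_rot: [1.0, 0.0, 0.0, 0.0]
contact_force: [-2.0, 0.4, 0.4]
opening: 0.629
finger_force: 32.0
```

Call:
send_rows:
  rows: "0 0 0 0 0 0.4 -1; 0 0 0 0 0 0.4 -1"

```text
time: 32.38
eef_pos: [0.5669, -0.1304, 0.0813]
tcp_rot: [1.0, 0.0, 0.001, 0.0]
contact_force: [-0.2, 0.7, 2.4]
opening: 0.626
finger_force: 32.1
```

Call:
send_rows:
  rows: "0 0 0 0 0 0 0.3; 0 0 0 0 0 0 0.4; 0 0 0 0 0 0 0.5; 0 0 0 0 0 0 0.7; 0 0 0 0 0 -2 0.8; 0 0 0 0 0 -15 0.8; 0 0 0 0 0 -40 0.8; 0 0 0 0 0 -75 0.8"

```text
time: 33.38
eef_pos: [0.566, -0.13, 0.1562]
tcp_rot: [1.0, 0.0, -0.001, -0.0]
contact_force: [-0.5, -0.7, -0.2]
opening: 0.898
finger_force: 0.0
```

Call:
send_rows:
  rows: "0 0 0 0 0 -30 1; 0 0 0 0 0 -70 1; 0 0 0 -20 0 -100 1; 0 0 0 -50 0 -110 1; 0 0 0 -70 0 -110 1; 0 0 0 -80 0 -110 1; 0 0 0 -80 0 -110 1; 0 0 0 -80 0 -110 1"

```text
time: 34.38
eef_pos: [0.4869, -0.1303, 0.2655]
tcp_rot: [1.0, 0.0, 0.0, -0.0]
contact_force: [-0.2, -0.4, 0.3]
opening: 1.0
finger_force: 0.0
```

Run:
```python
from loc import *
p=ctrl.read_camera("scene");s=ctrl.get_state();print(s["eef_pos"],s["time"])
for r in ctrl.look_for(p,"bare_egg_1")[:2]:print(world(p,r["position"]).round(3))
cv2.imwrite("pics/end.png",p["color"][:,:,::-1])
```

```text
[ 0.48695497 -0.13029346  0.26542035] 34.425
[0.695 0.059 0.048]
[ 0.572 -0.273  0.047]
```

View pics/end.png

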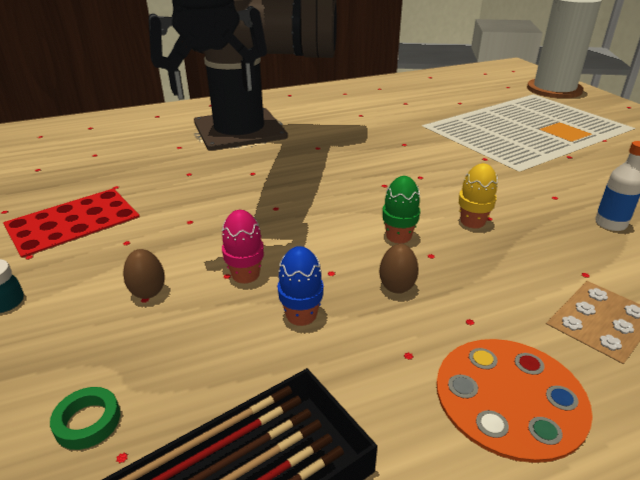

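All four eggs sit upright in their own pots: pink (242,240), blue (300,278), green (401,205) and yellow (480,190). The bare eggs at (143,274) and (399,270) haven't moved, and the arm is clear of everything.

```bash
python3 -c "
from plant import ctrl
print(ctrl.sign_off())"
```

```text
the job is handed in; nothing more can be done
None
```

I handed the job in at about 34 s: the last picture showed all four painted eggs upright in their matching pots, with the pots and bare eggs still in place, though the sign-off gave no verdict.

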